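Shim the rocking hotplate stirrer

ROBOT

A 7-joint arm with a two-finger parallel gripper is mounted at the origin on a cart in front of the work surface, level with it; the furniture and walls round the work are solid. World frame = base frame: x ahead of the robot, y to its left, z up, the work surface at z = 0. Lengths are in m, angles in rad, forces in N, time in s.
With the tool pointing down it reaches from about 0.4 to 0.85 m from the base axis. Payload 10.4 kg.
Tool frame: the origin (TCP) lies on the centre line of the jaws, within the pads' length; the fingertips stand 17 mm ahead of it and the grasp point (between the pads) lies 2 mm behind it; z points along the fingers, y is the line along which they close (so a half turn about z gives the same grasp; the last joint's range is limited). The gripper opens to 85 mm and grips with 20 to 120 N. Pads are 22 mm wide; open, the fingers measure 114 mm over their backs; the gripper's body (76 mm by 85 mm) begins 54 mm behind the grasp point. The pads swing forward as they close: fully open they stand 13 mm farther back than shut.
Start: joints at [-1.145, 0.332, -0.065, 1.46, 0.022, 1.35, -0.088], TCP at [0.271, 0.563, 0.248] pointing down, gripper open.
Joint ranges: [-2.6, 2.6], [-0.5, 2.12], [-1.47, 1.34], [0.16, 2.42], [-1.27, 4.41], [0.06, 2.06], [-2.6, 2.6]. Speed limits (rad/s): [2.22, 2.22, 2.79, 2.79, 3.14, 3.14, 3.14].

INTERFACE

Orientations are given as a unit quaternion [x, y, z, w].
In Python, from workcell import sensors, imaging, order, spotter gives the robot as it stands. The module is installed in compiled form; this text tells all that it offers.
- The arm moves only by the shell command python3 -m inch 'ROWS' [FORCE]. ROWS is JSON, a list that holds one entry, the list of rows, each a list of 7 numbers: the shift along the tool's x, y, z in m, then the turn, a rotation vector about the tool's x, y, z in rad, then the closure, from -1 (fully open) to 1 (shut). In form: [[[x, y, z, ax, ay, az, hand], ...]]. A call has 1 to 10 rows; each row is the pose to reach, as a shift and turn from the pose commanded when the call began, along the tool's axes at that moment; what a row does not reach only later rows make up. A row lasts 1/10 s, in which the tool goes at most 50 mm and 8.59 degrees, less where a joint would pass 70% of its speed; a pose out of reach is approached as far as the arm can. A call with a gripper value outside its range is refused whole. The fingers move at their own pace and stop on an object; FORCE is the grip in N (left out, the last holds). Time passes only in rows, so rows that repeat a pose let the fingers close. It gives the time, the measured TCP pose, the force, the opening and the grip force at its end, in the units of the state.
- sensors.get_obs(): the state, without advancing time (a new reading comes with each control period).
- imaging.camera(name): name is "scene" or "top" or "wrist"; returns the picture (384x512x3 uint8, blue, green, red); there is no depth.
- imaging.calibration(name): a dict with "mtx" (3x3 intrinsics, pixels), "R" (3x3) and "t" (3): a world point X has camera coordinates R X + t; the wrist camera has in their place "tool_from_camera" (4x4, takes a point from camera to tool coordinates, whose origin is the TCP and whose axes are the flange's). Camera axes: x right, y down, z forward; pixel columns grow to the right and rows downward; lengths in m; the calibration is good to about 2 mm. The wrist camera is an equidistant fisheye: a pixel r from the principal point sees the ray r / f radians off the axis. A picture is of the moment at which its call begins: read the wrist's pose just before it. calibration takes no time and is no camera call.
- order.hand_in(): hands the job in; it is judged then, once.
Trained networks look in the newest picture that a camera, given by its name, has taken for a name from the list of things; names that differ only in an ending like _2 or _b are one class to them, and where a whole thing is asked for, a point or a joint stands for the part that bears it (a point fixed in the world has none). Each returns a list of dicts, best first, with "conf" (0 to 1); they miss things now and then, are a little off and sometimes report something else, mostly with a low value. They report only what shows in the picture. A call takes as long as a camera call.
- spotter.look_for(label, camera): "pixel" ([column, row] in pixels, amid what is visible of it).
The state is a dict: "clock": time; "joint_pos": joint angles; "joint_velocities": joint speeds; "tau": joint torques, N m; "position": TCP position; "ee_rot": TCP orientation; "ft_force": force on the tool from outside, world axes, zero at the start; "torque": the same for the moment, N m; "grip_width": opening from 0.0 (shut) to 1.0 (fully open); "grasp_force": force on a finger pad.
Only numpy, scipy, OpenCV 4.12 (cv2) and the standard library are available. Lean on these libraries where they do the work, as an engineer would, in place of code of your own. Each camera call takes 0.05 s, during which the arm holds its last target. There are 200 camera calls.

TASK

The hotplate stirrer rocks because the foot at its low corner, the one the yellow wedge shim points at, has lost its pad. Without gripping or lifting anything, push the shim along the worktop until that foot stands on the shim's flat part and the stirrer sits level, without shoving the stirrer along. Then press down on the round blue pad at the opposite corner of its top to show that it no longer rocks, and move clear; leave the glassware alone.

Things in the scene. Friction and masses are not known exactly. Their poses are not given: they have to be found in the camera images.
- shim: Loose yellow wedge shim on the worktop, 0.06 to 0.13 kg. Origin on its underside, below the middle of its flat part; x along it to the thin end (the way it is pushed), z up. Flat part 7 mm thick, x = -20 to +20 mm; ramp down from there to the 1 mm thin end at x = +70 mm; both 50 mm wide. Heel block with black ribs, 70 mm wide, 24 mm high, x = -60 to -20 mm.
- heel_back (a point): Middle of the shim heel's upright flat back face (12 mm up, at shim x = -60 mm), made for pushing. At the start the shim's thin end points at the low foot and lies 15 to 60 mm short of it, somewhat askew and off line; two fingertips set a little apart push it straighter than one.
- stirrer: White hotplate stirrer, loose, 1.1 to 2.3 kg; housing 130 (x) by 140 mm (y), 18 to 58 mm above its origin, round white plate on top to 64 mm, knobs in front (-x). Origin: centre of the underside, level with the good feet's bottoms; y to its left. Feet of radius 11 mm at x = +-47, y = +-52 mm. It leans 0.10 rad to the low foot, and is level with 7 mm under it; friction holds it while the shim slides in.
- low_foot (a point): Lowest point of the bare foot that lacks 7 mm, front right corner of the stirrer (-47, -52 mm), 18 mm inside the housing's right (-y) side. The shim goes in from that side, along the stirrer's +y. Right when this point is at shim x = 0 to 20 mm: the heel's front is then 2 to 22 mm short of the housing's side. Further, the heel meets the housing and shoves the stirrer.
- press_pad (a point): Centre of the top of the round blue pad, 24 mm across, 2 mm high, on the rear left corner of the stirrer's top, over the foot diagonally opposite the low foot; 60 mm above the worktop when level. It is rigid; press with 5 N or more.
- beaker: Bystander: glass beaker, 57 mm across, 66 mm high, origin at the centre of its underside. Stays where it is.
- dropper: Bystander: brown dropper bottle, 34 mm across, 109 mm high, origin at the centre of its underside. Stays where it is.
- vial: Bystander: small glass vial, 24 mm across, 54 mm high, origin at the centre of its underside. Stays where it is.

How it is judged:
On the way, in this order (a step that is already met when the one before it is completed fails the run):
1. the low foot stands on the flat part of the shim and the stirrer is level (x of low_foot in the frame of shim between -0.008 and 0.025 m and y of low_foot in the frame of shim between -0.024 and 0.024 m and angle between stirrer's own z axis and vertical below 0.018 rad and angle between shim's own z axis and vertical below 0.04 rad and height (world z) of shim below 0.004 m and distance of stirrer from where it was at the start of the episode below 0.025 m), for 0.2 s.
2. the blue pad is pressed with a fingertip and the stirrer does not rock (all of step 1 and contact force between the fingers and stirrer above 3 N and horizontal distance between the grasp point and press_pad below 0.03 m), for 0.1 s.
At the end, for the whole second after the job is handed in: The low foot stands on the shim's flat part (8 mm past its middle towards the heel to 25 mm towards the ramp, within 24 mm of its centre line), the shim lies flat on the worktop, the stirrer is level within 0.018 rad (1 degree) and within 25 mm of where it stood, and both are at rest (all of step 1 and linear speed of each of stirrer, shim below 0.01 m/s); the robot touches nothing.
It fails at once if the shim is lifted or tipped up (height (world z) of shim above 0.015 m or angle between shim's own z axis and vertical above 0.25 rad).
It fails at once if the stirrer is lifted, tipped or shoved along (height (world z) of stirrer above 0.015 m or angle between stirrer's own z axis and vertical above 0.2 rad or distance of stirrer from where it was at the start of the episode above 0.035 m).
It fails at once if the beaker is moved or tipped (distance of beaker from where it was at the start of the episode above 0.02 m or angle between beaker's own z axis and vertical above 0.3 rad).
It fails at once if the brown dropper bottle is moved or tipped (distance of dropper from where it was at the start of the episode above 0.02 m or angle between dropper's own z axis and vertical above 0.3 rad).
It fails at once if the vial is moved or tipped (distance of vial from where it was at the start of the episode above 0.02 m or angle between vial's own z axis and vertical above 0.3 rad).
It also fails if it takes over 51 s, if anything falls off the work surface, if the arm or the gripper's body presses on something with over 40 N, if the wrist force passes 120 N, or if a joint passes its speed limit or range.

## Working session

There is one attempt and no reset: what is moved stays moved. The work goes in short steps, Python scripts to look and compute and a shell command to move; the robot and the scene stay as the last step left them, time stands still between calls to the robot, and variables do not carry over. Pictures are saved under pics/ and viewed, at most 10 in all, crops included, and the job is handed in when it is done.

```bash
mkdir -p pics
cat > h.py <<'E'
import numpy as np, cv2
from scipy.spatial.transform import Rotation as Rn
from workcell import sensors, imaging, order, spotter
def unproj(cam,px,z):
    c=imaging.calibration(cam);R=np.array(c["R"]);t=np.array(c["t"])
    d=R.T@np.linalg.inv(c["mtx"])@np.array([px[0],px[1],1.]);o=-R.T@t
    return o+d*(z-o[2])/d[2]
def proj(cam,X):
    c=imaging.calibration(cam);p=np.array(c["mtx"])@(np.array(c["R"])@np.array(X)+np.array(c["t"]));return p[:2]/p[2]
E
python3 - <<'E'
from h import *
print(sensors.get_obs())
for cam in ["top","scene"]:
    im=imaging.camera(cam);cv2.imwrite(f"pics/{cam}0.png",cv2.resize(im,(800,600),interpolation=cv2.INTER_CUBIC))
    c=imaging.calibration(cam);print(cam,-np.array(c["R"]).T@np.array(c["t"]),c["R"][2])
    for l in ["shim","heel_back","stirrer","low_foot","press_pad","beaker","dropper","vial"]:
        r=spotter.look_for(l,cam)[:2]
        print(l,[(np.round(d["pixel"],1),round(d["conf"],2),np.round(unproj(cam,d["pixel"],{"press_pad":.06,"stirrer":.06,"heel_back":.012}.get(l,0.005)),3)) for d in r])
E
```

```text
{'clock': 0.0, 'joint_pos': array([-1.14458002,  0.33288282, -0.06467634,  1.46095173,  0.021591  ,
        1.34990117, -0.08851578]), 'joint_velocities': array([-0.00058791,  0.00106023, -0.0009482 , -0.00223285,  0.00052086,
       -0.00129582, -0.00089052]), 'tau': array([ 2.94769666e-05, -6.25446439e+01,  4.89111221e-02, -3.91605020e+01,
        1.61505968e-02,  9.96323128e-03, -3.48162553e-05]), 'position': array([0.27104669, 0.56277271, 0.24750404]), 'ee_rot': array([ 2.22538555e-01,  9.74923621e-01, -7.12551661e-04, -1.28539737e-04]), 'ft_force': array([ 0.45537105, -0.21692531, -0.23135114]), 'torque': array([-0.01005868, -0.00590721, -0.0051834 ]), 'grasp_force': 0.0, 'grip_width': 1.0038797610532906}
top [ 0.44122902 -0.12851758  0.96912194] [ 0.14148194  0.02880476 -0.98952168]
shim [(array([325.9, 149.5]), 0.68, array([ 0.709, -0.269,  0.005])), (array([353.2, 209.5]), 0.67, array([ 0.564, -0.334,  0.005]))]
heel_back [(array([352.8, 205.8]), 0.63, array([ 0.572, -0.331,  0.012]))]
stirrer [(array([177.8, 257.3]), 0.5, array([0.44 , 0.068, 0.06 ]))]
low_foot [(array([279.
[... 294 characters left out ...]
5]), 0.52, array([ 0.444, -0.   ,  0.005]))]
scene [-0.11954898 -0.46828189  0.42756773] [ 0.80721783  0.41483371 -0.41989565]
shim [(array([348.2, 230.4]), 0.62, array([ 0.591, -0.343,  0.005]))]
heel_back [(array([351.5, 234.5]), 0.96, array([ 0.566, -0.356,  0.012]))]
stirrer [(array([265., 214.]), 0.63, array([ 0.482, -0.185,  0.06 ]))]
low_foot [(array([262.8, 215.3]), 0.68, array([ 0.564, -0.141,  0.005]))]
press_pad [(array([262.8, 214.1]), 0.91, array([ 0.48 , -0.181,  0.06 ]))]
beaker [(array([161. , 206.7]), 0.63, array([0.483, 0.108, 0.005]))]
dropper [(array([335.8, 190.5]), 0.74, array([ 0.787, -0.26 ,  0.005]))]
vial [(array([186.6, 216.1]), 0.59, array([0.474, 0.021, 0.005]))]
```

View pics/top0.png

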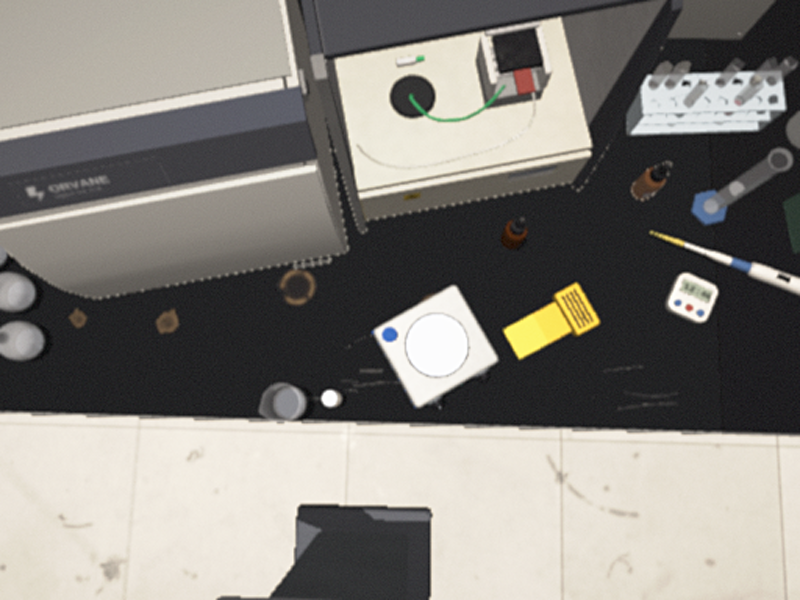

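View pics/scene0.png

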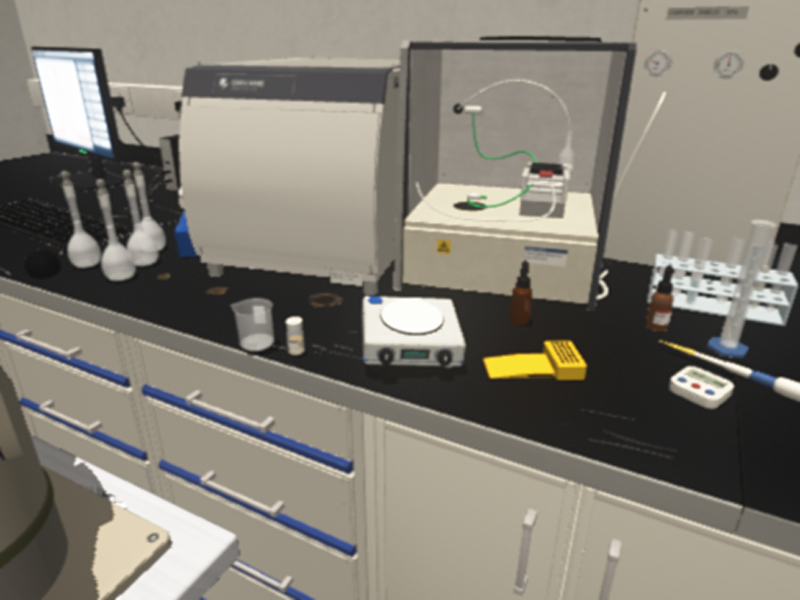

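The top picture shows the stirrer at (436,345) with its blue pad at (389,334) and knobs toward the lower right. The shim runs from about (513,342) to the heel at (578,309), right of it. The beaker is at (283,402) and the vial at (331,398). A dropper stands at (514,233) and another bottle at (650,180), both clear of the push line. The scene picture agrees. Next I fit the models to the silhouettes.

```bash
cat >> h.py <<'E'
from scipy.optimize import minimize
def box(x0,x1,y,z0,z1): return np.array([[x,s*y,z] for x in(x0,x1) for s in(-1,1) for z in(z0,z1)])
SH=[box(-.06,-.02,.035,0,.024),box(-.02,.02,.025,0,.007),np.array([[x,s*.025,z] for x,z in((.02,0),(.02,.007),(.07,0),(.07,.001)) for s in(-1,1)])]
ST=[box(-.065,.065,.07,.018,.058)]
def pose(p,lean):
    R=Rn.from_euler("z",p[2])
    if lean: a=np.array([47.,-52,0]);R=R*Rn.from_rotvec(lean*a/np.linalg.norm(a)) # sign: low foot (-,-) must go down
    return R.as_matrix(),np.array([p[0],p[1],0])
def fit(im,cam,parts,mask,p0,lean=0,K=4):
    M=cv2.resize(mask,None,fx=K,fy=K,interpolation=cv2.INTER_LINEAR)/255.
    def cost(q):
        R,t=pose(np.array(q)/100,lean);m=np.zeros(M.shape,np.uint8)
        for P in parts:
            u=np.array([proj(cam,R@X+t) for X in P])*K+(K-1)/2
            cv2.fillConvexPoly(m,cv2.convexHull(np.round(u*16).astype(np.int32)),1,shift=4)
        return np.abs(M-m).sum()/m.sum()
    r=minimize(cost,np.array(p0)*100,method="Nelder-Mead",options=dict(initial_simplex=np.array(p0)*100+np.array([[0,0,0],[2,0,0],[0,2,0],[0,0,15]]),xatol=.01,fatol=1e-4))
    return r.x/100,r.fun
def keep(m,px):
    n,l=cv2.connectedComponents(m);k=l[int(px[1]),int(px[0])];return ((l==k)*255).astype(np.uint8)
def yellow(im):
    h=cv2.cvtColor(im,cv2.COLOR_BGR2HSV);return cv2.inRange(h,(18,110,70),(36,255,255))
def biggest(m):
    n,l,s,c=cv2.connectedComponentsWithStats(m);return ((l==1+s[1:,4].argmax())*255).astype(np.uint8)
def fitshim(im,cam,p0):
    m=yellow(im);m[:, :]=cv2.morphologyEx(m,cv2.MORPH_CLOSE,np.ones((5,5),np.uint8));return fit(im,cam,SH,biggest(m),p0)
def rel(s,w,lean):
    R,t=pose(w,lean);f=R@np.array([-.047,-.052,-.007*(lean==0)])+t
    c,s_=np.cos(s[2]),np.sin(s[2]);d=f-np.array([s[0],s[1],0]);return f,np.array([c*d[0]+s_*d[1],-s_*d[0]+c*d[1]])
E
python3 - <<'E'
from h import *
R,t=pose([0,0,0],.1);print("foot z",(R@[-.047,-.052,0])[2])
ss=-np.sign((R@[-.047,-.052,0])[2])
lean=.1*ss
for cam,pc in (("top",(279,221)),("scene",(263,210))):
    im=imaging.camera(cam);g=im.min(2);h=cv2.cvtColor(im,cv2.COLOR_BGR2HSV)
    m=(((g>70))|(cv2.inRange(h,(105,120,60),(125,255,255))>0)).astype(np.uint8)
    if cam=="scene": m[:185]=0
    m=keep(cv2.morphologyEx(m,cv2.MORPH_CLOSE,np.ones((3,3),np.uint8)),pc)
    w,e=fit(im,cam,ST,m,[.53,-.15,.5],lean)
    s,e2=fitshim(im,cam,[.56,-.3,.5+np.pi/2])
    f,r=rel(s,w,lean)
    print(cam,"stirrer",w.round(4),e,"shim",s.round(4),e2,"foot",f.round(4),"in shim",r.round(4))
    big=cv2.resize(im,None,fx=3,fy=3,interpolation=cv2.INTER_CUBIC)
    for P,q,l in [(x,w,lean) for x in ST]+[(x,s,0) for x in SH]:
        R,t=pose(q,l);u=np.array([proj(cam,R@X+t) for X in P])*3+1
        cv2.polylines(big,[cv2.convexHull(np.round(u).astype(np.int32))],True,(0,0,255),1)
    cv2.imwrite(f"pics/fit_{cam}.png",big[500:840,640:1240] if cam=="top" else big[480:800,640:1240])
    pad=pose(w,0)[0]@[.047,.052,.06]+pose(w,0)[1];print("pad",pad)
E
```

```text
foot z -0.006961995682228769
top stirrer [ 0.5296 -0.1507  0.5436] 0.03462921059406934 shim [ 0.5715 -0.333   2.0945] 0.11125531814438071 foot [ 0.5163 -0.2192 -0.007 ] in shim [ 0.1262 -0.0091]
pad [ 0.54289657 -0.081868    0.06      ]Traceback (most recent call last):
  File "<stdin>", line 11, in <module>
  File "h.py", line 35, in fitshim
    m=yellow(im);m[:, :]=cv2.morphologyEx(m,cv2.MORPH_CLOSE,np.ones((5,5),np.uint8));return fit(im,cam,SH,biggest(m),p0)
                                                                                            ~~~^^^^^^^^^^^^^^^^^^^^^^^^^
  File "h.py", line 26, in fit
    r=minimize(cost,np.array(p0)*100,method="Nelder-Mead",options=dict(initial_simplex=np.array(p0)*100+np.array([[0,0,0],[2,0,0],[0,2,0],[0,0,15]]),xatol=.01,fatol=1e-4))
    res = _minimize_neldermead(fun, x0, args, callback, bounds=bounds,
                               **options)
    fxr = func(xr)
    fx = function(np.copy(x), *(wrapper_args + args))
  File "h.py", line 23, in cost
    u=np.array([proj(cam,R@X+t) for X in P])*K+(K-1)/2
                ~~~~^^^^^^^^^^^
  File "h.py", line 9, in proj
    c=imaging.calibration(cam);p=np.array(c["mtx"])@(np.array(c["R"])@np.array(X)+np.array(c["t"]));return p[:2]/p[2]
ValueError: time passes only in moves, steps and waits
```

```bash
python3 -c "
import cv2,numpy as np
cv2.imwrite('pics/both.png',np.vstack([cv2.imread('pics/fit_top.png')[:300],cv2.imread('pics/fit_scene.png')[:300]]))"
```

```text
[ WARN:0@0.018] global loadsave.cpp:275 findDecoder imread_('pics/fit_scene.png'): can't open/read file: check file path/integrity
Traceback (most recent call last):
TypeError: 'NoneType' object is not subscriptable
```

```bash
sed -i 's/imaging.calibration(cam)/CAL(cam)/; 2a import functools\nCAL=functools.cache(lambda c: imaging.calibration(c))' h.py; sed -n 1,12p h.py
python3 - <<'E'
from h import *
lean=.1;out=[]
W=[.5296,-.1507,.5436]
for cam,pc in (("top",(279,221)),("scene",(263,210))):
    im=imaging.camera(cam);g=im.min(2);h=cv2.cvtColor(im,cv2.COLOR_BGR2HSV)
    m=(((g>70))|(cv2.inRange(h,(105,120,60),(125,255,255))>0)).astype(np.uint8)
    if cam=="scene": m[:185]=0
    m=keep(cv2.morphologyEx(m,cv2.MORPH_CLOSE,np.ones((3,3),np.uint8)),pc)
    w,e=fit(im,cam,ST,m,[.53,-.15,.5],lean)
    s,e2=fitshim(im,cam,[.57,-.33,2.09])
    f,r=rel(s,w,lean)
    print(cam,"stirrer",w.round(4),e,"shim",s.round(4),e2,"foot",f.round(4),"in shim",r.round(4))
    big=cv2.resize(im,None,fx=3,fy=3,interpolation=cv2.INTER_CUBIC)
    for P,q,l in [(x,w,lean) for x in ST]+[(x,s,0) for x in SH]:
        R,t=pose(q,l);u=np.array([proj(cam,R@X+t) for X in P])*3+1
        cv2.polylines(big,[cv2.convexHull(np.round(u).astype(np.int32))],True,(0,0,255),1)
    out.append(big[520:820,640:1240] if cam=="top" else big[500:800,640:1240])
    print("pad",pose(w,0)[0]@[.047,.052,.06]+pose(w,0)[1])
cv2.imwrite("pics/both.png",np.vstack(out))
E
```

```text
import numpy as np, cv2
from scipy.spatial.transform import Rotation as Rn
import functools
CAL=functools.cache(lambda c: imaging.calibration(c))
from workcell import sensors, imaging, order, spotter
def unproj(cam,px,z):
    c=CAL(cam);R=np.array(c["R"]);t=np.array(c["t"])
    d=R.T@np.linalg.inv(c["mtx"])@np.array([px[0],px[1],1.]);o=-R.T@t
    return o+d*(z-o[2])/d[2]
def proj(cam,X):
    c=CAL(cam);p=np.array(c["mtx"])@(np.array(c["R"])@np.array(X)+np.array(c["t"]));return p[:2]/p[2]
from scipy.optimize import minimize
top stirrer [ 0.5298 -0.1508  0.5451] 0.03480293914444793 shim [ 0.5726 -0.3327  2.0775] 0.11024225778160565 foot [ 0.5167 -0.2193 -0.007 ] in shim [ 0.1263 -0.0062]
pad [ 0.54305622 -0.08193688  0.06      ]
scene stirrer [ 0.5354 -0.1495  0.5474] 0.1290670664269141 shim [ 0.5768 -0.3332  2.0964] 0.09576311432275288 foot [ 0.5224 -0.218  -0.007 ] in shim [ 0.1269 -0.0108]
pad [ 0.54845706 -0.08060502  0.06      ]
```

View pics/both.png

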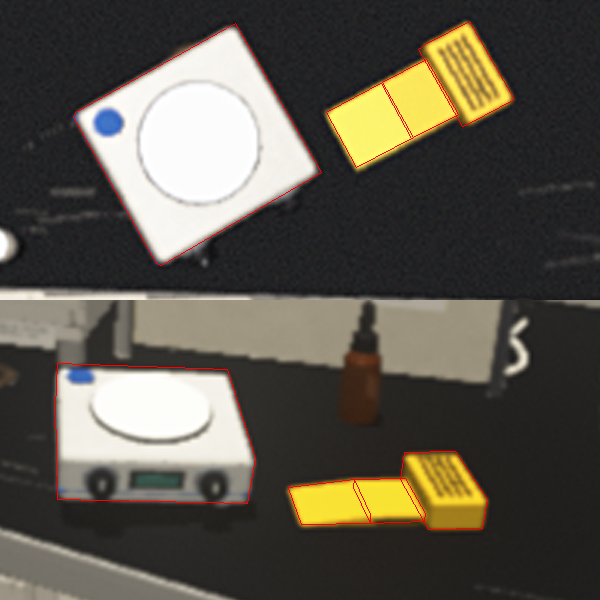

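The overlays hug both objects in both views. The shim yaw is about 2.09, and the foot lies 126 mm ahead of the shim origin and about 8 mm to its right. So I push along yaw 2.06 with two spread fingertips, starting behind the heel near (0.624, -0.421).

```bash
cat >> h.py <<'E'
def go(xyz,yaw):
    "shift and turn in tool axes to get TCP to xyz, tool x at yaw, pointing down"
    o=sensors.get_obs();R=Rn.from_quat(o["ee_rot"]);c,s=np.cos(yaw),np.sin(yaw)
    T=Rn.from_matrix(np.array([[c,s,0],[s,-c,0],[0,0,-1]]))
    return (R.inv().apply(np.array(xyz)-o["position"])).round(4),(R.inv()*T).as_rotvec().round(4)
E
python3 -m inch '[[[-0.745,-0.734,0,0,0,0.633,0.3],[-0.745,-0.734,0,0,0,0.633,0.3],[-0.745,-0.734,0,0,0,0.633,0.3],[-0.745,-0.734,0,0,0,0.633,0.3],[-0.745,-0.734,0,0,0,0.633,0.3],[-0.745,-0.734,0,0,0,0.633,0.3],[-0.745,-0.734,0,0,0,0.633,0.3],[-0.745,-0.734,0,0,0,0.633,0.3],[-0.745,-0.734,0,0,0,0.633,0.3],[-0.745,-0.734,0,0,0,0.633,0.3]]]'
python3 -c "
from h import *
print(go([.624,-.421,.15],2.06),sensors.get_obs()['joint_pos'].round(2))"
```

```text
clock: 2.1
position: [0.4401, 0.0904, 0.2487]
ee_rot: [0.515, 0.857, 0.001, 0.0]
ft_force: [1.0, 1.2, -0.4]
grip_width: 0.355
grasp_force: 0.0
(array([-0.5379, -0.0781,  0.0984]), array([ 0.0012, -0.0004, -0.0001])) [-0.71 -0.08  0.39  1.92  0.03  1.3   0.16]
```

```bash
python3 -m inch '[[[-0.3,-0.044,0,0,0,0,0.3],[-0.3,-0.044,0,0,0,0,0.3],[-0.3,-0.044,0,0,0,0,0.3],[-0.3,-0.044,0,0,0,0,0.3],[-0.3,-0.044,0,0,0,0,0.3],[-0.3,-0.044,0,0,0,0,0.3],[-0.538,-0.078,0.1,0,0,0,0.3],[-0.538,-0.078,0.1,0,0,0,0.3],[-0.538,-0.078,0.1,0,0,0,0.3],[-0.538,-0.078,0.1,0,0,0,0.3]]]'
python3 -c "
from h import *
print(go([.624,-.421,.08],2.06),sensors.get_obs()['joint_pos'].round(2))"
```

```text
clock: 3.1
position: [0.6045, -0.3655, 0.1712]
ee_rot: [0.514, 0.858, 0.0, -0.0]
ft_force: [0.5, -0.1, 2.2]
grip_width: 0.352
grasp_force: 0.0
(array([-0.0582, -0.009 ,  0.0911]), array([ 0.0004, -0.0004,  0.0009])) [ 0.03  0.64  0.69  1.34 -0.41  1.3   1.23]
```

```bash
python3 -m inch '[[[-0.058,-0.009,0.04,0,0,0,0.3],[-0.058,-0.009,0.09,0,0,0,0.3],[-0.058,-0.009,0.09,0,0,0,0.3],[-0.058,-0.009,0.09,0,0,0,0.3]]]'
python3 - <<'E'
from h import *
print(go([.624,-.421,.025],2.06))
im=imaging.camera("top");im2=imaging.camera("scene")
o=np.vstack([cv2.resize(im[150:260,230:450],None,fx=2.7,fy=2.7),cv2.resize(im2[150:260,220:440],None,fx=2.7,fy=2.7)]);cv2.imwrite("pics/pre.png",o)
E
```

```text
clock: 3.5
position: [0.6219, -0.4187, 0.0796]
ee_rot: [0.515, 0.857, 0.0, -0.002]
ft_force: [0.1, -0.0, 0.7]
grip_width: 0.346
grasp_force: 0.0
(array([-0.0033,  0.0009,  0.0546]), array([-0.0024, -0.0041, -0.0006]))
```

View pics/pre.png

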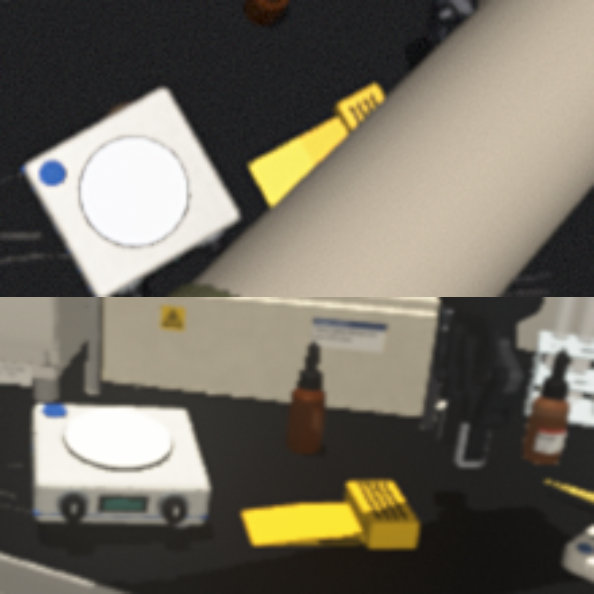

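The top view is mostly covered by the forearm. The scene view shows the fingertip at about (470,460) in the crop, behind the heel, with the second bottle to its right at (550,430). I'll check both positions numerically.

Run:
```python
from h import *
print("bottle2",unproj("top",(410,124),0.0),"dropper",unproj("top",(328,157),0))
for z in(.05,.065): print(((proj("scene",[.622,-.419,z])-[220,150])*2.7+[0,297]).round())
```

```text
bottle2 [ 0.77960208 -0.47513224  0.        ] dropper [ 0.69212157 -0.27439355  0.        ]
[455. 472.]
[458. 455.]
```

```bash
python3 -m inch '[[[-0.003,0.001,0.03,0,0,0,0.3],[-0.003,0.001,0.045,0,0,0,0.3],[-0.003,0.001,0.054,0,0,0,0.3],[-0.003,0.001,0.054,0,0,0,0.3],[-0.003,0.001,0.054,0,0,0,0.3]]]'
python3 - <<'E'
from h import *
print(go([.624,-.421,.025],2.06)); im2=imaging.camera("scene");cv2.imwrite("pics/low.png",cv2.resize(im2[170:260,270:450],None,fx=3.5,fy=3.5))
E
```

```text
clock: 4.1
position: [0.6258, -0.4217, 0.0297]
ee_rot: [0.515, 0.857, 0.0, 0.001]
ft_force: [0.0, -0.7, 0.4]
grip_width: 0.352
grasp_force: 0.0
(array([ 0.0015, -0.0013,  0.0047]), array([0.0007, 0.0011, 0.0002]))
```

View pics/low.png

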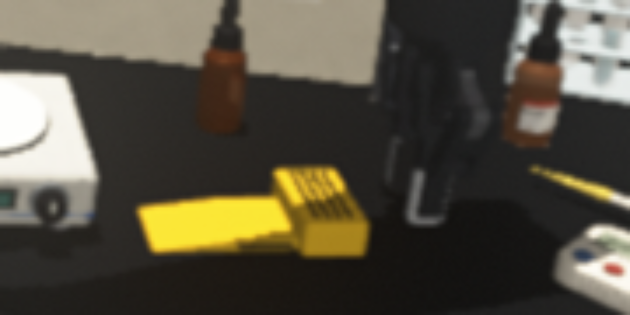

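```bash
python3 -m inch '[[[0.01,0,0.004,0,0,0,0.3],[0.02,0,0.004,0,0,0,0.3],[0.03,0,0.004,0,0,0,0.3],[0.04,0,0.004,0,0,0,0.3],[0.05,0,0.004,0,0,0,0.3],[0.06,0,0.004,0,0,0,0.3],[0.07,0,0.004,0,0,0,0.3],[0.07,0,0.004,0,0,0,0.3],[0.07,0,0.004,0,0,0,0.3]]]'
cat > look.py <<'E'
from h import *
import sys
lean=float(sys.argv[1]); im=imaging.camera("scene")
s,e=fitshim(im,"scene",[float(v) for v in sys.argv[2:5]])
W=[.5354,-.1495,.5474]  # scene-camera stirrer fit
f,r=rel(s,W,lean);print("shim",s.round(4),round(e,3),"foot in shim",r.round(4),"go",go([.5576,-.29,.025],2.06))
cv2.imwrite("pics/"+sys.argv[5]+".png",cv2.resize(im[170:260,220:400],None,fx=3.5,fy=3.5))
E
python3 look.py .1 .557 -.30 2.06 p1
```

```text
clock: 5.05
position: [0.5925, -0.3593, 0.0243]
ee_rot: [0.515, 0.857, 0.0, -0.0]
ft_force: [0.2, -0.3, -0.3]
grip_width: 0.348
grasp_force: 0.0
shim [ 0.5567 -0.2962  2.0743] 0.106 foot in shim [ 0.085  -0.0077] go (array([ 0.0779,  0.002 , -0.0008]), array([-0.0001, -0.0004, -0.0001]))
```

View pics/p1.png

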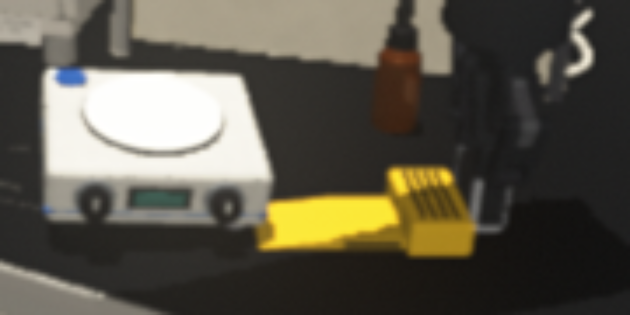

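The shim followed, with its thin end now at the housing's edge at about (265,235) in the crop. The foot is 85 mm ahead of the shim origin, so about 75 mm remain. I push 65 mm and check.

```bash
python3 -m inch '[[[0.008,0,0,0,0,0,0.3],[0.016,0,0,0,0,0,0.3],[0.024,0,0,0,0,0,0.3],[0.032,0,0,0,0,0,0.3],[0.04,0,0,0,0,0,0.3],[0.047,0,0,0,0,0,0.3],[0.053,0,0,0,0,0,0.3],[0.059,0,0,0,0,0,0.3],[0.065,0,0,0,0,0,0.3],[0.065,0,0,0,0,0,0.3]]]'
python3 look.py 0 .526 -.24 2.06 p2
```

```text
clock: 6.1
position: [0.562, -0.3031, 0.025]
ee_rot: [0.515, 0.857, -0.0, 0.001]
ft_force: [1.8, -3.0, 0.6]
grip_width: 0.352
grasp_force: 2.2
shim [ 0.5262 -0.2417  2.0996] 0.161 foot in shim [ 0.0221 -0.0084] go (array([ 0.0136,  0.0023, -0.0001]), array([ 0.0004,  0.0019, -0.0005]))
```

View pics/p2.png

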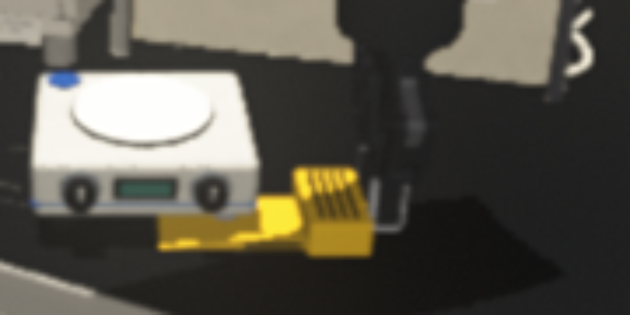

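The shim is in under the right side, the stirrer looks level, and the heel still stands off the housing. The foot is at about x = 21 mm, so I push 11 mm more, then back off.

```bash
python3 -m inch '[[[0.004,0,0,0,0,0,0.3],[0.008,0,0,0,0,0,0.3],[0.011,0,0,0,0,0,0.3],[0.011,0,0,0,0,0,0.3],[0.0,0,0,0,0,0,0.3],[-0.03,0,0,0,0,0,0.3],[-0.05,0,-0.02,0,0,0,0.3],[-0.05,0,-0.10,0,0,0,0.3],[-0.05,0,-0.15,0,0,0,0.3],[-0.05,0,-0.15,0,0,0,0.3]]]'
cat > chk.py <<'E'
from h import *
for cam,pc,W0 in (("top",(279,221),[.5298,-.1508,.5451]),("scene",(263,210),[.5354,-.1495,.5474])):
    im=imaging.camera(cam);g=im.min(2);h=cv2.cvtColor(im,cv2.COLOR_BGR2HSV)
    m=(((g>70))|(cv2.inRange(h,(105,120,60),(125,255,255))>0)).astype(np.uint8)
    if cam=="scene": m[:185]=0
    m=keep(cv2.morphologyEx(m,cv2.MORPH_CLOSE,np.ones((3,3),np.uint8)),pc)
    for l in (0,.05,.1):
        w,e=fit(im,cam,ST,m,W0,l); print(cam,l,w.round(4),round(e,4),"pad",(pose(w,0)[0]@[.047,.052,.06]+pose(w,0)[1]).round(4))
    cv2.imwrite(f"pics/chk_{cam}.png",cv2.resize(im[170:260,210:380],None,fx=3.5,fy=3.5))
print(sensors.get_obs()["position"])
E
python3 look.py 0 .52 -.23 2.08 p3; python3 chk.py
python3 -c "
import cv2,numpy as np
cv2.imwrite('pics/chk.png',np.vstack([cv2.imread('pics/chk_top.png')[:300],cv2.imread('pics/chk_scene.png')[:300]]))"
```

```text
clock: 7.15
position: [0.5859, -0.3476, 0.1779]
ee_rot: [0.515, 0.857, 0.0, 0.001]
ft_force: [-0.4, -0.8, 0.9]
grip_width: 0.351
grasp_force: 0.0
shim [ 0.5203 -0.2334  2.1115] 0.158 foot in shim [ 0.0118 -0.0095] go (array([0.0665, 0.0006, 0.1568]), array([ 0.0046,  0.0058, -0.0005]))
top 0 [ 0.5165 -0.1619  0.7115] 22.995 pad [ 0.5181 -0.0918  0.06  ]
top 0.05 [ 0.5299 -0.1507  0.5441] 22.8659 pad [ 0.5432 -0.0819  0.06  ]
top 0.1 [ 0.5302 -0.1506  0.544 ] 22.7601 pad [ 0.5435 -0.0818  0.06  ]
scene 0 [ 0.5348 -0.1471  0.5022] 0.1329 pad [ 0.5509 -0.0789  0.06  ]
scene 0.05 [ 0.536  -0.1449  0.5005] 0.147 pad [ 0.5523 -0.0767  0.06  ]
scene 0.1 [ 0.5389 -0.1409  0.5355] 0.1624 pad [ 0.5528 -0.0722  0.06  ]
[ 0.58618724 -0.34720604  0.17619999]
```

View pics/chk.png

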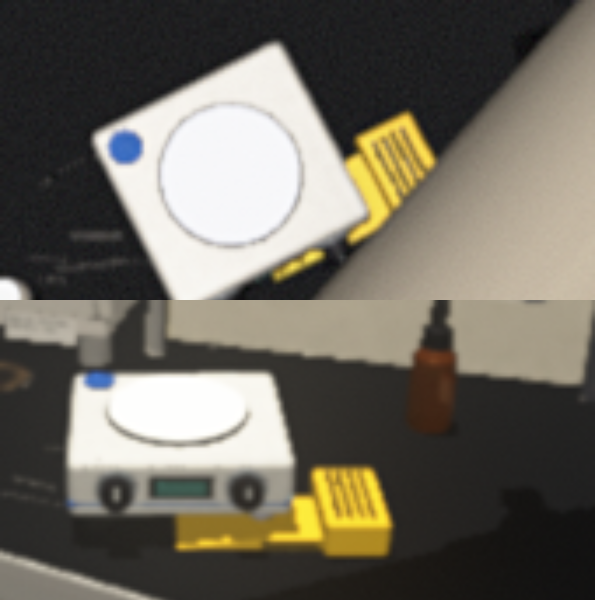

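The top view shows the shim under the front right corner, with a clear gap between heel (395,160) and housing. The scene view shows the stirrer level, with almost no shift. Next I locate the pad.

Run:
```python
from h import *
P=[]
for cam in("top","scene"):
    im=imaging.camera(cam);h=cv2.cvtColor(im,cv2.COLOR_BGR2HSV);m=cv2.inRange(h,(100,130,70),(128,255,255));q=proj(cam,[.546,-.081,.06]).astype(int)
    a=np.zeros_like(m);a[q[1]-12:q[1]+12,q[0]-14:q[0]+14]=1;ys,xs=np.nonzero(biggest(m*a));c=(xs.mean(),ys.mean());P.append(unproj(cam,c,.06));print(cam,P[-1].round(4),len(xs))
p=np.mean(P,0);print(p,go([p[0],p[1],.12],2.06))
```

```text
top [ 0.546  -0.0796  0.06  ] 54
scene [ 0.5485 -0.0807  0.06  ] 26
[ 0.54728945 -0.08015993  0.06      ] (array([0.2524, 0.0917, 0.0535]), array([-0.0007, -0.0021,  0.    ]))
```

```bash
python3 -m inch '[[[0.252,0.092,0,0,0,0,1],[0.252,0.092,0,0,0,0,1],[0.252,0.092,0,0,0,0,1],[0.252,0.092,0,0,0,0,1],[0.252,0.092,0,0,0,0,1],[0.252,0.092,0,0,0,0,1],[0.252,0.092,0.05,0,0,0,1],[0.252,0.092,0.05,0,0,0,1],[0.252,0.092,0.05,0,0,0,1],[0.252,0.092,0.05,0,0,0,1]]]' 20
python3 -c "
from h import *
print(go([.5473,-.080,.087],2.06))"
```

```text
clock: 8.4
position: [0.5487, -0.082, 0.1255]
ee_rot: [0.516, 0.857, -0.0, 0.0]
ft_force: [0.2, -0.4, 0.1]
grip_width: 0.0
grasp_force: 0.0
(array([ 0.0024, -0.0004,  0.0385]), array([ 0.0004,  0.0007, -0.0016]))
```

```bash
python3 -m inch '[[[0.002,0,0.02,0,0,0,1],[0.002,0,0.036,0,0,0,1],[0.002,0,0.04,0,0,0,1],[0.002,0,0.043,0,0,0,1],[0.002,0,0.045,0,0,0,1],[0.002,0,0.047,0,0,0,1],[0.002,0,0.048,0,0,0,1],[0.002,0,0.048,0,0,0,1]]]'
```

```text
clock: 9.2
position: [0.5477, -0.0792, 0.0769]
ee_rot: [0.515, 0.857, 0.0, 0.0]
ft_force: [-0.6, 0.5, 4.9]
grip_width: 0.0
grasp_force: 1.8
```

```bash
python3 -m inch '[[[0,0,0.001,0,0,0,1],[0,0,0.002,0,0,0,1],[0,0,0.002,0,0,0,1],[0,0,0.002,0,0,0,1],[0,0,0.002,0,0,0,1]]]'
```

```text
clock: 9.7
position: [0.548, -0.079, 0.0764]
ee_rot: [0.515, 0.857, 0.001, 0.0]
ft_force: [-8.3, 2.8, 24.1]
grip_width: -0.003
grasp_force: 12.2
```

It pressed with 24 N and didn't give. I retreat upward and verify.

```bash
python3 -m inch '[[[0,0,-0.02,0,0,0,1],[0,0,-0.07,0,0,0,1],[0,0,-0.12,0,0,0,1],[0,0,-0.15,0,0,0,1],[0.1,0,-0.17,0,0,0,1],[0.15,0,-0.17,0,0,0,1],[0.2,0,-0.17,0,0,0,1],[0.2,0,-0.17,0,0,0,1],[0.2,0,-0.17,0,0,0,1],[0.2,0,-0.17,0,0,0,1]]]'
python3 look.py 0 .52 -.23 2.1 p4; python3 chk.py
python3 -c "
import cv2,numpy as np
cv2.imwrite('pics/chk2.png',np.vstack([cv2.imread('pics/chk_top.png')[:300],cv2.imread('pics/chk_scene.png')[:300]]))"
```

```text
clock: 10.7
position: [0.453, 0.0983, 0.2446]
ee_rot: [0.514, 0.858, 0.0, 0.0]
ft_force: [0.5, -1.2, 0.1]
grip_width: -0.003
grasp_force: 0.0
shim [ 0.5214 -0.2328  2.1129] 0.162 foot in shim [ 0.0119 -0.0083] go (array([-0.3905, -0.09  ,  0.2195]), array([ 0.0005,  0.    , -0.0001]))
top 0 [ 0.5289 -0.148   0.4875] 0.2168 pad [ 0.5461 -0.08    0.06  ]
top 0.05 [ 0.5306 -0.1462  0.5015] 0.2146 pad [ 0.5468 -0.078   0.06  ]
top 0.1 [ 0.5314 -0.1436  0.4995] 0.2122 pad [ 0.5477 -0.0755  0.06  ]
scene 0 [ 0.535  -0.147   0.4992] 0.1338 pad [ 0.5514 -0.0789  0.06  ]
scene 0.05 [ 0.5373 -0.1438  0.5086] 0.149 pad [ 0.553  -0.0755  0.06  ]
scene 0.1 [ 0.5394 -0.1406  0.5344] 0.1657 pad [ 0.5534 -0.0719  0.06  ]
[0.45388824 0.09606014 0.24434861]
```

View pics/chk2.png

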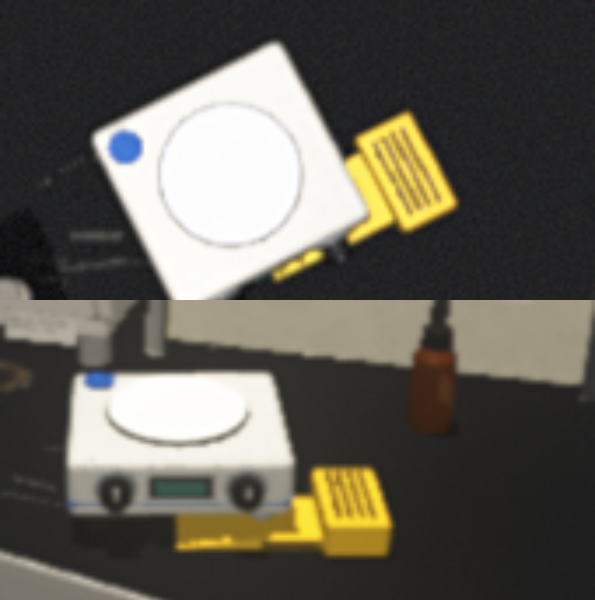

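Both views are unchanged after the press: the stirrer is level, the shim is flat, and the foot is at about x = 12 mm and y = -8 mm in the shim's frame. Pad contact at 60 mm height confirms it is level.

```bash
python3 -c "
from workcell import order
print(order.hand_in())"
```

```text
the job is handed in; nothing more can be done
None
```

The job is handed in (no verdict was returned): the low foot stands on the shim's flat part, about 12 mm past its middle, the stirrer measured level and barely moved, the blue pad held under a 24 N press, and the arm is clear.

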